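# Load the welding jig and hold its spring arm at the stop

## Robot

A 6-joint arm with a two-finger parallel gripper is mounted at the origin on the work surface. World frame = base frame: x ahead of the robot, y to its left, z up, the work surface at z = 0. Lengths are in m, angles in rad, forces in N, time in s.
With the tool pointing down it reaches from about 0.375 to 0.9 m from the base axis. Payload 3.1 kg.
Tool frame: the origin (TCP) lies between the finger pads; the fingertips stand manip.finger_overhang ahead of it and the grasp point (between the pads) lies 5 mm behind it (manip.finger_overhang is the distance from the TCP to the fingertips, in m); z points along the fingers, y is the line along which they close (so a half turn about z gives the same grasp; the last joint's range is limited). The gripper opens to 85 mm and grips with 20 to 120 N. Pads are 22 mm wide; open, the fingers measure 114 mm over their backs; the gripper's body (76 mm by 85 mm) begins 54 mm behind the grasp point. The pads swing forward as they close: fully open they stand 13 mm farther back than shut.
Start: joints at [0.95, 0.527, 1.433, -0, 1.181, -0.178], TCP at [0.268, 0.565, 0.245] pointing down, gripper open.
Joint ranges: [-3.08, 3.08], [-0.75, 2.2], [0.22, 2.44], [-1.43, 4.57], [0, 2.65], [-2.85, 2.85]. Speed limits (rad/s): [2.79, 2.79, 3.14, 3.14, 3.14, 3.14].

## Interface

Orientations are given as a unit quaternion [x, y, z, w].
In Python, from station import manip gives the robot as it stands.
- The arm moves only by the tool drive_tool, never from a script. Its argument "plan" is a list of rows, each a list of 7 numbers: the shift along the tool's x, y, z in m, then the turn, a rotation vector about the tool's x, y, z in degrees, then the opening, from -1 (shut) to 1 (fully open). In form: [[x, y, z, wx, wy, wz, gripper], ...]. A call has 1 to 10 rows; each row shifts and turns the commanded pose from where the row before left it, along the tool's axes as they then stand; what a row does not reach is not made up. A row lasts 1/10 s, in which the tool goes at most 50 mm and 8.59 degrees, less where a joint would pass 70% of its speed; a pose out of reach is approached as far as the arm can. A call is refused whole if a number of a shift passes 0.05 or a number of a turn 8.59, either way. A call with a gripper value outside its range is refused whole. The fingers move at their own pace and stop on an object; "newtons" is the grip in N (left out, the last holds). Time passes only in rows, so rows that do not move let the fingers close. It gives the time, the measured TCP pose, the force, the opening and the grip force at its end, in the units of the state.
- manip.sense(): the state, without advancing time (a new reading comes with each control period).
- manip.snapshot(name): name is "scene" or "side" or "wrist"; returns a dict with "image" (400x640x3 uint8, red, green, blue), "z_map" (400x640 float32, m along the optical axis (not along the pixel's ray), 0 where there is no reading), "fov_y" (degrees; the focal length in pixels is half the picture's height over the tangent of half this angle, whatever the lens; pixels are square), "cx", "cy" (the principal point, pixels), "extrinsics" (4x4, takes a point from camera to world coordinates); the wrist camera has in their place "mount" (4x4, takes a point from camera to tool coordinates, whose origin is the TCP and whose axes are the flange's). Camera axes: x right, y up, looking along -z (the intrinsics and any distortion apply to the point x, -y, -z); pixel columns grow to the right and rows downward; lengths in m; the calibration is good to about 2 mm. A picture is of the moment at which its call begins: read the wrist's pose just before it.
- manip.sign_off(): hands the job in; it is judged then, once.
The state is a dict: "t": time; "q": joint angles; "qd": joint speeds; "tau": joint torques, N m; "tcp_pos": TCP position; "tool_rot": TCP orientation; "force": force on the tool from outside, world axes, zero at the start; "ft_torque": the same for the moment, N m; "finger_gap": opening from 0.0 (shut) to 1.0 (fully open); "gripper_force": force on a finger pad.
Only numpy, scipy, OpenCV 4.12 (cv2) and the standard library are available. Lean on these libraries where they do the work, as an engineer would, in place of code of your own. Each camera call takes 0.05 s, during which the arm holds its last target. There are 200 camera calls.

## Task

Load the steel bracket with the square stub into the welding jig: press its foot flush into the rectangular pocket, with the stub at the end away from the spring arm's resting side so that it is clear of the arm's path, and let go of it. Then swing the jig's spring arm by its handle pin across the foot until it meets its stop and keep it there against the spring, as for a tack weld: finish while still holding the arm at its stop. Leave the other things on the bench where they are.

Things in the scene. Friction and masses are not known exactly. Their poses are not given: they have to be found in the camera images.
- jig: the welding jig, fixed to the bench: a grey-painted steel plate 200 (x) x 220 (y) x 20 mm thick. Origin: centre of its underside, on the bench; z up. In its frame: pocket centre at (-20, 55), arm pivot at (70, 40), stop pin 14 mm across and 44 mm tall (above the plate) at (36, 56.5), two low bits of the spring anchor near (78, 85..98) up to 30 mm above the plate
- pocket (a point): centre of the floor of the jig's rectangular pocket, axes as the jig's. The pocket is 44 mm (x) x 64 mm (y), 12 mm deep with a 3 mm chamfer at the mouth; its floor is 8 mm above the bench. The bracket's foot fits with 2 mm to spare on every side and then its upper face is level with the plate
- pivot (a point): on the vertical axis of the spring arm, at the height of the underside of the arm bar (28 mm above the bench), axes as the jig's
- swing (a joint): angle of the spring arm: 0 at rest, 1.30 rad at its stop, growing clockwise seen from above. At value q the arm points from the pivot in direction pi + 1.30 - q from the jig's x axis: at rest near the jig's -y, at the stop along its -x, across the pocket's -y part. Spring torque 0.25 Nm at rest, 0.70 Nm at the stop (5 N at the handle); let go, it flies back to 0
- clamp_arm: the steel spring arm: a flat bar 18 mm wide and 10 mm thick, underside 8 mm above the plate, carrying an upright round handle pin at its free end. Origin on the pivot axis at the bar's underside; x along the bar to the handle, z up
- handle (a point): centre of the top of the handle pin: 14 mm across, standing 47 mm above the bar, 135 mm from the pivot axis; its top is 85 mm above the bench
- bracket: the part to load, steel, 0.2 to 0.5 kg: a rectangular foot 40 (x) x 60 (y) x 12 mm thick with an upright stub of square tube, 25 x 25 mm, open at the top, rising 45 mm above the foot near its +y end (stub centre at y = +17.5 mm). Origin: centre of the foot's underside; z up; total height 57 mm. It goes in the pocket with its y along the jig's y, so the stub is clear of the arm's path
- stub (a point): centre of the top of the bracket's square stub, 57 mm above the foot's underside, axes as the bracket's
- flange: bystander: a steel tube, 28 mm across and 50 mm tall, standing on a round flange 64 mm across and 10 mm thick. Origin on the bench under its centre
- clevis: bystander: a steel clevis: plate 45 x 70 x 8 mm carrying two upright cheeks 42 mm tall with a cross pin 52 mm long. Origin on the bench under its centre
- hammer: bystander: a hammer lying on the bench, about 260 mm long, 26 mm high, head at its +x end
- brush: bystander: a brush lying on the bench, about 200 mm long, handle along its x
- offcut: bystander: an offcut of square steel tube, 30 x 30 mm, 55 mm tall, standing on end. Origin on the bench under its centre
- link: bystander: a flat steel link lying on the bench, bosses 36 mm across and 30 mm tall at both ends, 136 mm over all. Origin on the bench under its centre
Things that resemble listed ones, but are neither listed nor needed, are in the scene too. Leave any pink look-alike of the bracket alone.

How it is judged:
On the way:
1. the bracket sits flush in the pocket, stub on the right side, released, while the spring arm is still back near rest (z of bracket in the frame of pocket below 0.0025 m and horizontal distance between bracket and pocket below 0.005 m and y of stub in the frame of pocket above 0.01 m and angle between bracket's own z axis and vertical below 0.06 rad and contact force between the fingers and bracket below 0.5 N and value of joint swing below 0.4 rad), for 0.2 s.
At the end, for the whole second after the job is handed in: The bracket's foot is on the pocket floor (within 2.5 mm), centred within 5 mm, upright within 0.06 rad, its stub on the jig's +y side, not touched by the fingers; the robot presses on the spring arm with more than 2 N and keeps its joint above 1.24 rad (stop at 1.30) through the last second (z of bracket in the frame of pocket below 0.0025 m and horizontal distance between bracket and pocket below 0.005 m and y of stub in the frame of pocket above 0.01 m and angle between bracket's own z axis and vertical below 0.06 rad and contact force between the fingers and bracket below 0.5 N and value of joint swing above 1.24 rad and contact force between any of the fingers, the arm and clamp_arm above 2 N and linear speed of bracket below 0.02 m/s); the arm keeps its last pose, push and grip.
It fails at once if one of the bystanders is moved more than 30 mm (distance of any of flange, clevis, hammer, brush, offcut, link from where it was at the start of the episode above 0.03 m).
It also fails if it takes over 64 s, if anything falls off the work surface, if the arm or the gripper's body presses on something with over 40 N, if the wrist force passes 120 N, or if a joint passes its speed limit or range.

## Working session

There is one attempt and no reset: what is moved stays moved. The work goes in short steps, Python scripts to look and compute and a tool call to move; the robot and the scene stay as the last step left them, time stands still between calls to the robot, and variables do not carry over. Pictures are saved under pics/ and viewed, at most 10 in all, crops included, and the job is handed in when it is done.

Besides the shell and the picture viewer there is one more tool, called after "Emit:" as name([rows], argument=value, ...), one row to a line, values as JSON. drive_tool: Moves the arm, as the interface text tells. Its arguments: {"type":"object","properties":{"plan":{"type":"array"},"newtons":{"type":"number"}},"required":["plan"]}

```bash
ls; mkdir -p pics
cat > h.py <<'E'
import numpy as np, cv2
from scipy.spatial.transform import Rotation as R
from station import manip
E
python3 - <<'E'
from h import *
print(manip.finger_overhang, manip.sense())
for n in ("scene","side"):
    s=manip.snapshot(n); cv2.imwrite(f"pics/{n}0.png",s["image"][:,:,::-1]); np.save(f"pics/{n}0.npy",s,allow_pickle=True)
    print(n,[ (k,v) for k,v in s.items() if k not in("image","z_map")])
E
```

```text
pics
0.014 {'t': 0.0, 'q': array([ 9.49526087e-01,  5.28507153e-01,  1.43393680e+00,  3.24471176e-06,
        1.18137689e+00, -1.78526485e-01]), 'qd': array([-0.00037952,  0.00016633, -0.00054134,  0.0002226 , -0.00178894,
        0.00105603]), 'tau': array([ 1.35394082e-03, -4.42354989e+01, -1.78024220e+01,  3.72542513e-05,
        8.42275622e-03,  1.10990632e-05]), 'tcp_pos': array([0.26733674, 0.56416551, 0.24429743]), 'tool_rot': array([ 2.19568695e-01,  9.75596406e-01, -1.02561103e-03, -4.35127228e-04]), 'force': array([-1.15292186,  0.31610178,  0.19359316]), 'ft_torque': array([-0.026949  , -0.0569035 , -0.04042574]), 'gripper_force': 0.0, 'finger_gap': 1.0024340011379664}
scene [('fov_y', 46.99875743809673), ('cx', 326.10638055438216), ('cy', 198.0066460941664), ('extrinsics', array([[ 0.7474383 , -0.4349656 ,  0.50213635,  1.29946374],
       [ 0.66421545,  0.47518277, -0.57707814, -0.7958334 ],
       [ 0.0124026 ,  0.76485702,  0.64408067,  0.97608337],
       [ 0.        ,  0.        ,  0.        ,  1.        ]]))]
side [('fov_y', 56.258330877968774), ('cx', 319.2170025316585), ('cy', 193.583162379557), ('extrinsics', array([[-0.89504502,  0.35843379, -0.26536696,  0.33047253],
       [-0.44579182, -0.70196783,  0.5554375 ,  0.55587273],
       [ 0.0128085 ,  0.61543999,  0.78807967,  0.88978435],
       [ 0.        ,  0.        ,  0.        ,  1.        ]]))]
```

View pics/scene0.png

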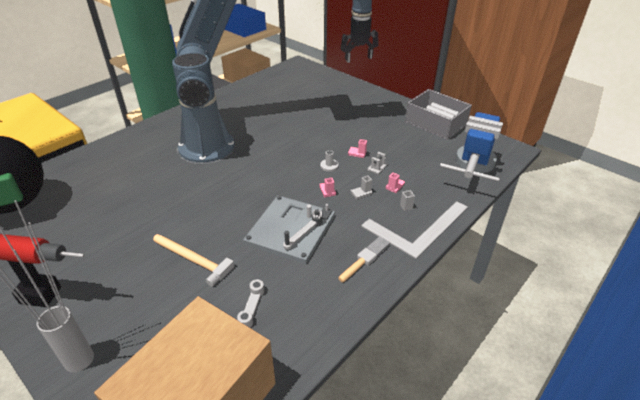

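View pics/side0.png

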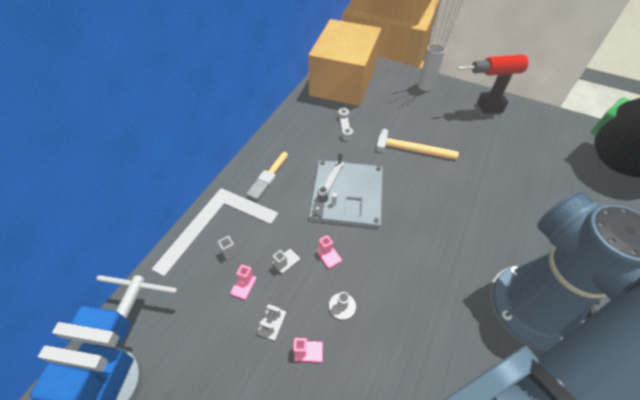

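The scene view shows the grey bracket at (365,186), the jig around (290,228) with its pocket at (293,212), the pivot at (318,213) and the handle at (288,240). In the side view the bracket is at (286,260), the pocket at (352,206) and the handle at (340,158). The pink look-alikes and the bystanders stand around the bracket.

```bash
cat >> h.py <<'E'
def foc(s): return 200/np.tan(np.radians(s["fov_y"])/2)
def ray(s,T,u,v):
    f=foc(s); d=np.array([(u-s["cx"])/f,-(v-s["cy"])/f,-1.0]); return T[:3,3],T[:3,:3]@d
def plane(s,T,u,v,z):
    o,d=ray(s,T,u,v); return o+d*(z-o[2])/d[2]
def depth(s,T,u,v):
    o,d=ray(s,T,u,v); return o+d*s["z_map"][int(round(v)),int(round(u))]
def proj(s,T,p):
    c=np.linalg.inv(T)@np.append(p,1); f=foc(s); return s["cx"]+f*c[0]/-c[2], s["cy"]+f*c[1]/c[2]
def tri(r1,r2):
    (o1,d1),(o2,d2)=r1,r2; k=np.linalg.lstsq(np.c_[d1,-d2],o2-o1,rcond=None)[0]
    a,b=o1+k[0]*d1,o2+k[1]*d2; return (a+b)/2,np.linalg.norm(a-b)
def wrist():
    st=manip.sense(); s=manip.snapshot("wrist"); T=np.eye(4); T[:3,:3]=R.from_quat(st["tool_rot"]).as_matrix(); T[:3,3]=st["tcp_pos"]
    s["tool"]=T; s["T"]=T@s["mount"]; return s
E
python3 - <<'E'
from h import *
np.set_printoptions(precision=4,suppress=True)
P={"scene":dict(bracket=(366,183),foot=(360,192),pocket=(293,212),pivot=(318,213),handle=(286,236),corner=(275,200)),"side":dict(bracket=(280,255),foot=(291,262),pocket=(352,208),pivot=(323,190),handle=(340,155))}
for n in P:
    s=np.load(f"pics/{n}0.npy",allow_pickle=True).item()
    for k,(u,v) in P[n].items(): print(n,k,depth(s,s["extrinsics"],u,v))
w=manip.snapshot("wrist"); print(w["mount"],w["fov_y"],w["cx"],w["cy"])
st=manip.sense(); print(R.from_quat(st["tool_rot"]).as_matrix())
E
```

```text
scene bracket [0.6243 0.1764 0.0519]
scene foot [0.6069 0.1713 0.0075]
scene pocket [ 0.5102 -0.0472  0.0043]
scene pivot [ 0.6139 -0.0436  0.0605]
scene handle [ 0.6228 -0.1847  0.074 ]
scene corner [ 0.4394 -0.0568  0.0195]
side bracket [0.6169 0.1806 0.0405]
side foot [0.59   0.1739 0.0145]
side pocket [ 0.5188 -0.0614  0.0079]
side pivot [ 0.6041 -0.0412  0.0658]
side handle [ 0.6136 -0.1757  0.0783]
[[-0.0008  0.9532  0.3023  0.0765]
 [ 1.      0.0004  0.0011  0.0006]
 [ 0.0009  0.3023 -0.9532 -0.1286]
 [ 0.      0.      0.      1.    ]] 64.84155899099956 318.26683541397887 197.39792875764417
[[-0.9036  0.4285 -0.001 ]
 [ 0.4285  0.9036 -0.0014]
 [ 0.0003 -0.0017 -1.    ]]
```

Emit:
drive_tool([
  [-0.035,-0.023,-0.004,0,0,0,1],
  [-0.035,-0.023,-0.004,0,0,0,1],
  [-0.035,-0.023,-0.004,0,0,0,1],
  [-0.035,-0.023,-0.004,0,0,0,1],
  [-0.035,-0.023,-0.004,0,0,0,1],
  [-0.035,-0.023,-0.004,0,0,0,1],
  [-0.035,-0.023,-0.004,0,0,0,1],
])

```text
t: 0.85
tcp_pos: [0.4206, 0.3127, 0.2733]
tool_rot: [0.22, 0.976, -0.0, -0.0]
force: [0.8, 1.1, 0.6]
finger_gap: 0.997
gripper_force: 0.0
```

Emit:
drive_tool([
  [-0.035,-0.023,-0.004,0,0,0,1],
  [-0.035,-0.023,-0.004,0,0,0,1],
  [-0.035,-0.023,-0.004,0,0,0,1],
  [-0.035,-0.023,-0.004,0,0,0,1],
  [-0.035,-0.023,-0.004,0,0,0,1],
  [-0.035,-0.023,-0.004,0,0,0,1],
  [-0.035,-0.023,-0.004,0,0,0,1],
  [0,0,0,0,0,0,1],
  [0,0,0,0,0,0,1],
])

```text
t: 1.75
tcp_pos: [0.5725, 0.063, 0.3008]
tool_rot: [0.221, 0.975, 0.0, -0.001]
force: [-0.2, 0.4, -0.4]
finger_gap: 0.998
gripper_force: 0.0
```

Run:
```python
from h import *
s=wrist(); np.save("pics/w1.npy",s,allow_pickle=True); cv2.imwrite("pics/w1.png",s["image"][:,:,::-1]); print(s["tool"])
```

```text
[[-9.02574892e-01  4.30530798e-01 -1.34016695e-03  5.72466122e-01]
 [ 4.30530427e-01  9.02575885e-01  5.68926957e-04  6.29776815e-02]
 [ 1.45454294e-03 -6.34834619e-05 -9.99998940e-01  3.00789376e-01]
 [ 0.00000000e+00  0.00000000e+00  0.00000000e+00  1.00000000e+00]]
```

View pics/w1.png

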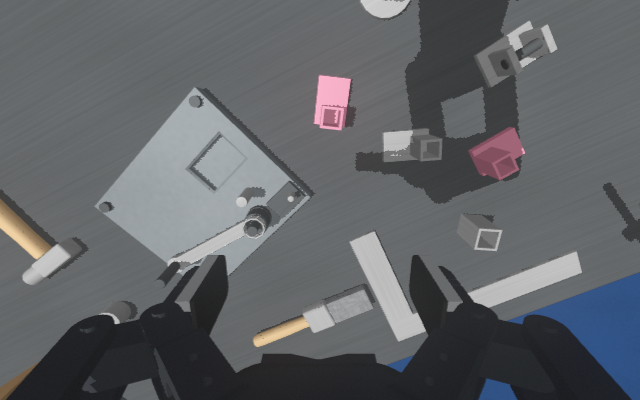

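The wrist view shows the jig with its pocket at (217,161), the stop pin at (242,199), the pivot boss at (255,222) and the arm running to (180,265). The grey bracket's foot is at (398,145) and its open stub top is at (430,149).

```bash
cat >> h.py <<'E'
def cloud(s):
    v,u=np.mgrid[:400,:640]; f=foc(s); z=s["z_map"]
    p=np.stack([(u-s["cx"])/f*z,-(v-s["cy"])/f*z,-z],-1)@s["T"][:3,:3].T+s["T"][:3,3]; p[z==0]=np.nan; return p
def rect(p):
    c,wh,a=cv2.minAreaRect((p[:,:2]*1000).astype(np.float32)); return np.round(c,1),np.round(wh,1),round(a,1)
def sel(P,x,y,z):
    m=(P[...,0]>x[0])&(P[...,0]<x[1])&(P[...,1]>y[0])&(P[...,1]<y[1])&(P[...,2]>z[0])&(P[...,2]<z[1]); return m
def big(m):
    n,l,st,_=cv2.connectedComponentsWithStats(m.astype(np.uint8)); return l==1+np.argmax(st[1:,4])
E
python3 - <<'E'
from h import *
np.set_printoptions(precision=4,suppress=True)
s=np.load("pics/w1.npy",allow_pickle=True).item(); P=cloud(s)
print("noise bench",np.nanstd(P[20:60,20:100,2]),np.nanmean(P[20:60,20:100,2]), np.isnan(P).mean())
for u,v in [(217,161),(160,200),(398,145),(430,149),(430,138),(422,149)]: print((u,v),P[v,u],s["image"][v,u])
m=big(sel(P,(.35,.8),(-.3,.08),(.012,.028))); print("plate",m.sum(),rect(P[m]),np.median(P[m],0))
for r in [(.005,.022),(.045,.07)]:
    m=sel(P,(.55,.68),(.12,.24),r); m[:, :375]=0; m[:,445:]=0; m[:120]=0; m[165:]=0; m=big(m); print("br",r,m.sum(),rect(P[m]),np.median(P[m],0))
c=s["image"][85:215,90:315]; w=s["image"][120:170,370:455]
cv2.imwrite("pics/c1.png",np.vstack([cv2.resize(c,None,fx=3,fy=3,interpolation=3)[:, :675],cv2.resize(w,(675,200),interpolation=2)])[:,:,::-1])
E
```

```text
noise bench 0.0008474769409692675 0.0003531004865299335 0.003828125
(217, 161) [ 0.5179 -0.0632  0.007 ] [163 170 174]
(160, 200) [ 0.5303 -0.1567  0.02  ] [156 164 167]
(398, 145) [0.6021 0.1653 0.0133] [191 192 191]
(430, 149) [0.6218 0.1985 0.0251] [86 86 86]
(430, 138) [0.6033 0.1978 0.0455] [96 96 97]
(422, 149) [0.6083 0.1818 0.0577] [117 118 117]
plate 17599 (array([ 556.7, -106.6]), array([200.6, 221.5]), 19.3) [ 0.5382 -0.1031  0.0202]
br (0.005, 0.022) 1038 (array([607.5, 174.3]), array([59.4, 40.4]), 69.0) [0.6015 0.1671 0.0119]
br (0.045, 0.07) 355 (array([613.9, 191.2]), array([25.7, 25.3]), 69.3) [0.6138 0.1911 0.0559]
```

Emit:
drive_tool([
  [0.0036,0.0267,0.032,0,0,0,0.1],
  [0.0036,0.0267,0.032,0,0,0,0.1],
  [0.0036,0.0267,0.032,0,0,0,0.1],
  [0.0036,0.0267,0.032,0,0,0,0.1],
  [0.0036,0.0267,0.032,0,0,0,0.1],
  [0,0,0,0,0,-4.7,0.1],
  [0,0,0,0,0,0,0.1],
  [0,0,0,0,0,0,0.1],
], newtons=50)

```text
t: 2.6
tcp_pos: [0.6128, 0.1932, 0.1416]
tool_rot: [0.179, 0.984, 0.0, 0.0]
force: [0.9, -0.1, 0.1]
finger_gap: 0.555
gripper_force: 0.0
```

Run:
```python
from h import *
np.set_printoptions(precision=4,suppress=True)
s=wrist(); np.save("pics/w2.npy",s,allow_pickle=True); cv2.imwrite("pics/w2.png",s["image"][:,:,::-1]); print(s["tool"],manip.sense()["finger_gap"]); P=cloud(s)
for r in [(.007,.018),(.045,.07)]:
    m=sel(P,(.57,.65),(.13,.22),r); m=big(m); print("br",r,m.sum(),rect(P[m]),np.median(P[m],0))
# two-view check of stub-top centroid height
a=np.load("pics/w1.npy",allow_pickle=True).item(); p=np.array([.6138,.191,.057])
print("predicted px",proj(a,a["T"],p),proj(s,s["T"],p))
```

```text
[[-0.9357  0.3528  0.      0.6128]
 [ 0.3528  0.9357  0.      0.1932]
 [-0.      0.     -1.      0.1416]
 [ 0.      0.      0.      1.    ]] 0.5444246558456864
br (0.007, 0.018) 2103 (array([607.2, 175. ]), array([60., 40.]), 69.2) [0.6    0.1661 0.012 ]
br (0.045, 0.07) 834 (array([613.8, 191.4]), array([24.9, 25.9]), 69.2) [0.6136 0.1916 0.0564]
predicted px (np.float64(430.7619399838461), np.float64(149.77937719554873)) (np.float64(315.4438652081233), np.float64(211.38620766352213))
```

View pics/w2.png

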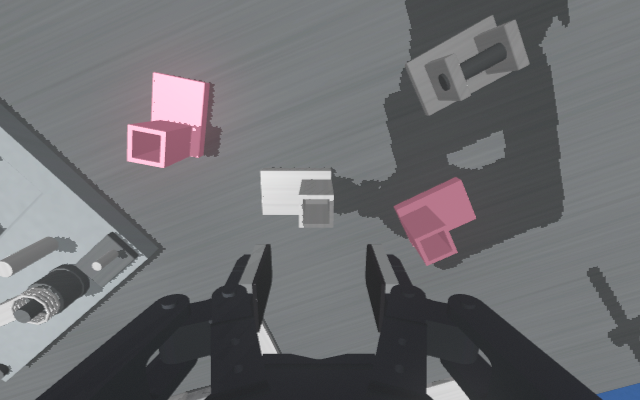

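The close view shows the stub top at (316,212), matching the predicted (315,211), and it lies between the fingers. The foot is at (285,192). Two views agree on heights of 12 and 57 mm, so I'm descending and gripping.

Emit:
drive_tool([
  [-0.0015,-0.0015,0.034,0,0,0,0.1],
  [0,0,0.034,0,0,0,0.1],
  [0,0,0.034,0,0,0,0.1],
  [0,0,0,0,0,0,0.1],
  [0,0,0,0,0,0,-1],
  [0,0,0,0,0,0,-1],
  [0,0,0,0,0,0,-1],
  [0,0,0,0,0,0,-1],
  [0,0,0,0,0,0,-1],
], newtons=50)

```text
t: 3.55
tcp_pos: [0.6158, 0.1904, 0.0415]
tool_rot: [0.179, 0.984, 0.001, 0.002]
force: [-0.7, -0.8, 7.3]
finger_gap: 0.283
gripper_force: 50.8
```

Emit:
drive_tool([
  [0,0,-0.02,0,0,0,-1],
  [0,0,-0.04,0,0,0,-1],
  [0,0,-0.04,0,0,0,-1],
  [0,0,-0.02,0,0,0,-1],
  [0,0,0,0,0,0,-1],
])

```text
t: 4.05
tcp_pos: [0.6165, 0.1907, 0.1632]
tool_rot: [0.179, 0.984, 0.001, 0.004]
force: [0.9, -0.0, -1.4]
finger_gap: 0.284
gripper_force: 50.0
```

Emit:
drive_tool([
  [0.0017,-0.0427,0,0,0,0,-1],
  [0.0017,-0.0427,0,0,0,0,-1],
  [0.0017,-0.0427,0,0,0,0,-1],
  [0.0017,-0.0427,0,0,0,0,-1],
  [0.0017,-0.0427,0,0,0,0,-1],
  [0.0017,-0.0427,0,0,0,0,-1],
])

```text
t: 4.65
tcp_pos: [0.5122, -0.0468, 0.1577]
tool_rot: [0.179, 0.984, 0.0, -0.002]
force: [0.9, -0.1, -2.2]
finger_gap: 0.282
gripper_force: 50.3
```

Emit:
drive_tool([
  [0,0,0,0,0,-8.02,-1],
  [0,0,0,0,0,-8.02,-1],
  [0,0,0,0,0,-8.02,-1],
  [0,0,0,0,0,-8.02,-1],
  [0,0,0,0,0,-8.02,-1],
  [0,0,0,0,0,0,-1],
  [0,0,0,0,0,0,-1],
])

```text
t: 5.35
tcp_pos: [0.5135, -0.0456, 0.1582]
tool_rot: [-0.167, 0.986, 0.001, -0.001]
force: [-0.4, 0.5, -2.6]
finger_gap: 0.278
gripper_force: 50.6
```

```bash
cat > m.py <<'E'
from h import *
import sys
np.set_printoptions(precision=4,suppress=True)
s=wrist(); np.save(f"pics/{sys.argv[1]}.npy",s,allow_pickle=True); cv2.imwrite(f"pics/{sys.argv[1]}.png",s["image"][:,:,::-1]); P=cloud(s)
print(s["tool"],manip.sense()["finger_gap"],manip.sense()["q"],manip.sense()["force"])
z0=s["tool"][2,3]-.0415; t=s["tool"][:3,3]
for k,r in dict(foot=(z0+.007,z0+.019),stub=(z0+.049,z0+.07)).items():
    m=sel(P,(t[0]-.06,t[0]+.06),(t[1]-.07,t[1]+.05),r); m[:, :200]=0; m[:,440:]=0; m=big(m); print(k,m.sum(),rect(P[m]),np.median(P[m],0))
m=big(sel(P,(.35,.8),(-.3,.08),(.014,.026))); print("plate",m.sum(),rect(P[m]),np.median(P[m],0))
m=big(sel(P,(.45,.59),(-.12,.0),(.003,.013))); print("pocket",m.sum(),rect(P[m]),np.median(P[m],0))
E
python3 m.py w3
```

```text
[[-0.944  -0.3298 -0.0024  0.5135]
 [-0.3298  0.944   0.0008 -0.0456]
 [ 0.002   0.0016 -1.      0.1582]
 [ 0.      0.      0.      1.    ]] 0.28261103708738133 [-0.3056  0.5113  1.7876  0.0001  0.8446 -2.213 ] [ 0.0835  0.1408 -3.0713]
foot 4444 (array([516.6, -63.2]), array([40.3, 60.1]), 19.5) [ 0.5112 -0.0749  0.1287]
stub 4401 (array([512. , -46.1]), array([28.1, 51.5]), 19.9) [ 0.5092 -0.0466  0.1736]
plate 30858 (array([ 534.5, -114.4]), array([151.8, 221. ]), 19.2) [ 0.5121 -0.1381  0.02  ]
pocket 2408 (array([515.6, -62.4]), array([32.5, 64.4]), 19.4) [ 0.5156 -0.0627  0.008 ]
```

View pics/w3.png

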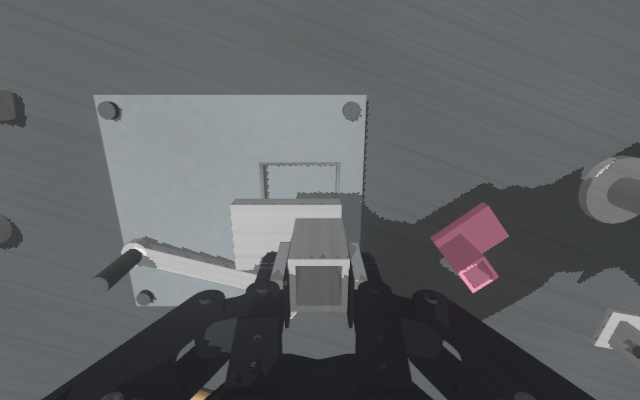

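The bracket hangs above the pocket, with its foot spanning (232..342, 200..270) and the pocket's visible rim at (260..340, 163). The heading agrees (19.5° against 19.3°). The foot needs to move 3.7 mm along jig +x and 0.9 mm along +y.

Emit:
drive_tool([
  [-0.0037,0.0009,0.02,0,0,0,-1],
  [0,0,0.03,0,0,0,-1],
  [0,0,0.025,0,0,0,-1],
  [0,0,0.01,0,0,0,-1],
  [0,0,0,0,0,0,-1],
  [0,0,0,0,0,0,-1],
])

```text
t: 6.0
tcp_pos: [0.5181, -0.0439, 0.0748]
tool_rot: [-0.168, 0.986, -0.0, 0.0]
force: [-0.2, 0.1, -3.2]
finger_gap: 0.284
gripper_force: 50.5
```

```bash
cat > j.py <<'E'
from h import *
import sys
np.set_printoptions(precision=4,suppress=True)
a=np.radians(19.3); ex=np.array([np.cos(a),np.sin(a)]); ey=np.array([-ex[1],ex[0]])
for i in range(2):
    s=wrist(); P=cloud(s); t=s["tool"][:3,3]; z0=t[2]-.0415
    m=sel(P,(t[0]-.06,t[0]+.06),(t[1]-.07,t[1]+.05),(z0+.0075,z0+.019)); m[:, :200]=0; m[:,440:]=0
    p=P[big(m)]; r=rect(p); print("foot jig-axes",r[0]@ex,r[0]@ey,r,np.median(p[:,2]),"tcp",t*1000,t[:2]@ex*1000,t[:2]@ey*1000)
    m=big(sel(P,(.35,.8),(-.3,.08),(.014,.026))); q=P[m][:,:2]*1000; print("plate -x edge",np.percentile(q@ex,.5),"+y",np.percentile(q@ey,99.5),np.median(P[m][:,2]))
print(s["tool"][:3,:3],manip.sense()["force"])
cv2.imwrite(f"pics/{sys.argv[1]}.png",s["image"][:,:,::-1])
E
python3 j.py w4
```

```text
foot jig-axes 471.95994119394925 -230.4400657615858 (array([521.6, -61.5]), array([40.8, 60. ]), 19.4) 0.04524710572459614 tcp [518.0688 -43.9249  74.7541] 474.4360100105257 -212.68554357199184
plate -x edge 390.9617736345273 +y -175.28823942273334 0.02004485106228107
foot jig-axes 472.39879023046956 -230.69970305310073 (array([522.1, -61.6]), array([41.2, 60. ]), 19.3) 0.04566855161036662 tcp [518.3687 -44.0407  75.1935] 474.68082288462625 -212.89394958458286
plate -x edge 390.8021790754605 +y -175.28981966400139 0.020026116775382435
[[-0.9432 -0.3323  0.0019]
 [-0.3323  0.9432 -0.0006]
 [-0.0016 -0.0012 -1.    ]] [ 0.6352 -0.5419 -2.9467]
```

View pics/w4.png

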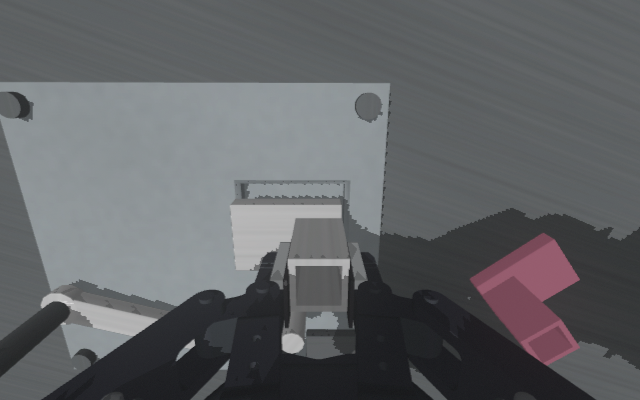

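The foot is about 13 mm above the plate, with its left and right edges at columns 232 and 342, and the pocket rim spans columns 236 to 349. I'll correct by 1.5 and 0.8 mm and lower it.

Emit:
drive_tool([
  [0.0015,0.0008,0.006,0,0,0,-1],
  [0,0,0.005,0,0,0,-1],
  [0,0,0.004,0,0,0,-1],
  [0,0,0.004,0,0,0,-1],
  [0,0,0,0,0,0,-1],
])

```text
t: 6.6
tcp_pos: [0.5155, -0.0435, 0.0547]
tool_rot: [-0.169, 0.986, 0.0, -0.001]
force: [-0.2, -0.4, -3.0]
finger_gap: 0.284
gripper_force: 50.7
```

Emit:
drive_tool([
  [0,0,0.003,0,0,0,-1],
  [0,0,0.003,0,0,0,-1],
  [0,0,0,0,0,0,-1],
])

```text
t: 6.9
tcp_pos: [0.5161, -0.0436, 0.0495]
tool_rot: [-0.169, 0.986, -0.0, 0.0]
force: [-0.9, 0.1, 0.6]
finger_gap: 0.282
gripper_force: 50.9
```

```bash
python3 j.py w5
```

```text
foot jig-axes 455.25025824758865 -222.7871907572423 (array([503.3, -59.8]), array([115.4, 105.4]), 12.9) 0.019946280137749434 tcp [516.0881 -43.6453  49.5335] 472.6590390668202 -211.7669765095154
plate -x edge 390.8183073582417 +y -175.30196314681862 0.020013477118092343
foot jig-axes 455.12282671315893 -222.8485194131293 (array([503.2, -59.9]), array([115.6, 105.4]), 12.8) 0.019961781797804834 tcp [516.0965 -43.6383  49.5435] 472.66927713312447 -211.76315102539922
plate -x edge 390.8408566001997 +y -175.31832448608657 0.020026649557944212
[[-0.943  -0.3327  0.0006]
 [-0.3327  0.943  -0.0003]
 [-0.0005 -0.0004 -1.    ]] [-1.203  -0.4051 -0.2969]
```

Emit:
drive_tool([
  [0,0,0.001,0,0,0,-1],
  [0,0,0.001,0,0,0,-1],
  [0,0,0,0,0,0,-1],
])

```text
t: 7.3
tcp_pos: [0.516, -0.0436, 0.0495]
tool_rot: [-0.169, 0.986, -0.0, 0.001]
force: [-3.6, -0.6, 17.8]
finger_gap: 0.282
gripper_force: 53.4
```

Emit:
drive_tool([
  [0,0,0,0,0,0,-0.1],
  [0,0,0,0,0,0,-0.1],
  [0,0,0,0,0,0,-0.1],
  [0,0,0,0,0,0,-0.1],
])

```text
t: 7.7
tcp_pos: [0.5158, -0.0435, 0.047]
tool_rot: [-0.169, 0.986, 0.0, -0.0]
force: [-0.6, -0.2, -0.7]
finger_gap: 0.451
gripper_force: 0.0
```

Emit:
drive_tool([
  [0,0,-0.02,0,0,0,-0.1],
  [0,0,-0.04,0,0,0,-0.1],
  [0,0,-0.04,0,0,0,-0.1],
  [0.03,-0.03,-0.02,0,0,0,-0.1],
  [0.03,-0.03,-0.01,0,0,0,-0.1],
  [0,0,0,0,0,0,-0.1],
])

```text
t: 8.3
tcp_pos: [0.479, -0.1239, 0.1788]
tool_rot: [-0.166, 0.986, -0.002, 0.001]
force: [-0.1, 0.3, 0.7]
finger_gap: 0.45
gripper_force: 0.0
```

```bash
cat > k.py <<'E'
from h import *
import sys
np.set_printoptions(precision=4,suppress=True)
a=np.radians(19.3); ex=np.array([np.cos(a),np.sin(a)]); ey=np.array([-ex[1],ex[0]]); pk=np.array([470.5,-229.8])
s=wrist(); np.save(f"pics/{sys.argv[1]}.npy",s,allow_pickle=True); cv2.imwrite(f"pics/{sys.argv[1]}.png",s["image"][:,:,::-1]); P=cloud(s)
J=np.stack([(P[...,:2]*1000)@ex-pk[0]-20,(P[...,:2]*1000)@ey-pk[1]+55,P[...,2]*1000],-1)  # jig frame, mm
m=big(sel(J,(-60,15),(45,105),(59,70))); print("stub top",m.sum(),rect(J[m]/1000),np.median(J[m][:,2]))
m=big(sel(J,(-38,-2),(30,57),(-5,40))); print("foot top z",np.median(J[m][:,2]),np.std(J[m][:,2]))
m=sel(J,(-100,110),(-150,20),(75,95)); print("handle top",m.sum(),np.median(J[m],0),J[m].min(0),J[m].max(0))
m=sel(J,(-100,110),(-150,35),(33,43)); print("bar",m.sum(),J[m].min(0),J[m].max(0))
print(s["tool"],manip.sense()["q"],manip.sense()["force"],manip.sense()["finger_gap"])
E
python3 k.py w6
```

```text
stub top 354 (array([-20.4,  72.7]), array([25.8, 25.8]), 89.2) 64.26216996113874
foot top z 19.912889976047843 0.6131734282509943
  return _methods._mean(a, axis=axis, dtype=dtype,
  ret = um.true_divide(
Traceback (most recent call last):
  File "k.py", line 9, in <module>
    m=sel(J,(-100,110),(-150,20),(75,95)); print("handle top",m.sum(),np.median(J[m],0),J[m].min(0),J[m].max(0))
                                                                                        ~~~~~~~~^^^
ValueError: zero-size array to reduction operation minimum which has no identity
```

View pics/w6.png

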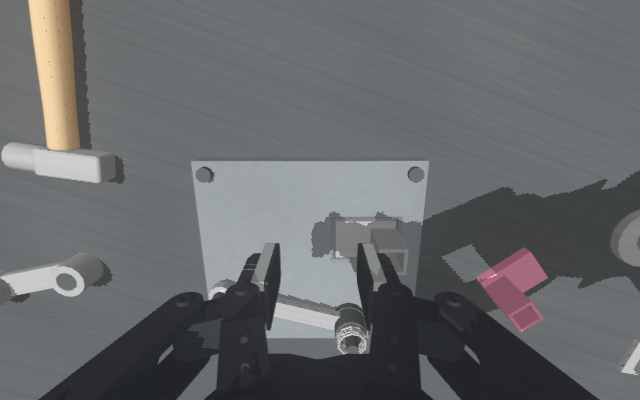

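The foot is flush, with its top at 19.9 mm and the stub at (-20.4, 72.7) in the jig frame against the nominal (-20, 72.5). In the image the seated foot is near (365,238) and the stub near (395,255). The handle top at (220,287) lies beside the left finger. I'll move to where the handle can be seen clearly.

Emit:
drive_tool([
  [-0.0383,-0.0249,0,0,0,0,0.3],
  [-0.0383,-0.0249,0,0,0,0,0.3],
  [-0.0383,-0.0249,0,0,0,0,0.3],
  [-0.0383,-0.0249,0,0,0,0,0.3],
  [0,0,0,0,0,0,0.3],
  [0,0,0,0,0,0,0.3],
])

```text
t: 8.95
tcp_pos: [0.6568, -0.1614, 0.1752]
tool_rot: [-0.169, 0.986, 0.001, -0.001]
force: [0.4, -0.4, -1.4]
finger_gap: 0.65
gripper_force: 0.0
```

```bash
sed -i 's/(-150,20),(75,95)/(-150,35),(78,95)/; s/(-60,15),(45,105)/(-50,5),(45,105)/' k.py
cat >> k.py <<'E'
t=s["tool"][:2,3]*1000; print("tcp jig",t@ex-pk[0]-20,t@ey-pk[1]+55)
E
python3 k.py w7
```

```text
stub top 950 (array([-20. ,  72.7]), array([26.7, 24.7]), 89.8) 64.46895958478532
foot top z 19.955596203602347 0.714014595536657
handle top 320 [ 33.3761 -89.2884  84.831 ] [ 26.9993 -96.3357  78.234 ] [ 39.9541 -82.9834  86.7836]
bar 3096 [  22.4281 -101.0406   33.0026] [83.3855 34.804  42.9992]
[[-0.9426 -0.334  -0.0031  0.6568]
 [-0.334   0.9426  0.0017 -0.1614]
 [ 0.0024  0.0026 -1.      0.1752]
 [ 0.      0.      0.      1.    ]] [-0.4064  0.6732  1.3565  0.0002  1.1165 -2.3177] [-1.3129  0.3549 -0.038 ] 0.6504237796122817
tcp jig 76.01176235816547 -84.64473263872566
```

View pics/w7.png

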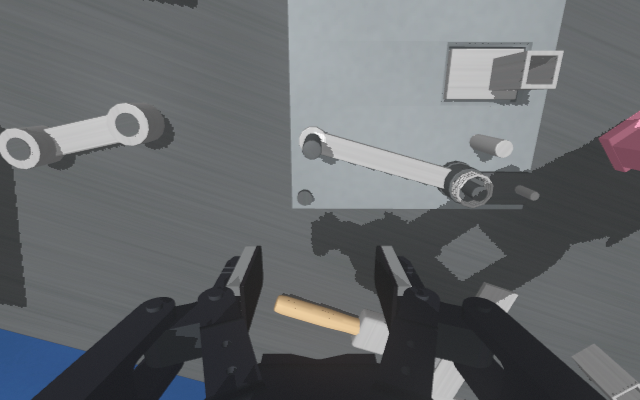

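The handle pin is at (312,143), measured at jig (33.4, -89.5) with its top at 84.8 mm, which matches the expected rest pose of (33.9, -90.1). The bracket is still flush. Next I'll grip the pin.

Emit:
drive_tool([
  [0.0424,-0.005,0,0,0,0,0.3],
  [0,0,0.03,0,0,0,0.3],
  [0,0,0.04,0,0,0,0.3],
  [0,0,0.035,0,0,0,0.3],
  [0,0,0,0,0,0,0.3],
  [0,0,0,0,0,0,-1],
  [0,0,0,0,0,0,-1],
  [0,0,0,0,0,0,-1],
  [0,0,0,0,0,0,-1],
  [0,0,0,0,0,0,-1],
], newtons=35)

```text
t: 10.0
tcp_pos: [0.6189, -0.1799, 0.0748]
tool_rot: [-0.168, 0.986, 0.001, 0.001]
force: [-1.3, 5.4, 3.6]
finger_gap: 0.149
gripper_force: 34.2
```

```bash
cat > a.py <<'E'
from h import *
np.set_printoptions(precision=4,suppress=True)
a=np.radians(19.3); ex=np.array([np.cos(a),np.sin(a)]); ey=np.array([-ex[1],ex[0]]); pk=np.array([470.5,-229.8])
st=manip.sense(); t=st["tcp_pos"][:2]*1000; j=np.array([t@ex-pk[0]-20,t@ey-pk[1]+55]); d=j-[70,40]; q=(np.pi+1.3-np.arctan2(d[1],d[0])%(2*np.pi))
f=st["force"][:2]; print("jig",j,"r",np.hypot(*d),"q",q,"force jig",f@ex,f@ey,st["force"][2],st["finger_gap"],st["gripper_force"],st["t"],st["q"])
M=R.from_quat(st["tool_rot"]).as_matrix(); print(M)
n=10; pts=[np.array([70,40])+135*np.array([np.cos(np.pi+1.3-x),np.sin(np.pi+1.3-x)]) for x in np.linspace(0,1.3,n+1)]
W=np.array([(p[0]+pk[0]+20)*ex+(p[1]+pk[1]-55)*ey for p in pts]); print("tool steps mm\n",np.diff(W,axis=0)@M[:2,:2])
E
python3 a.py
```

```text
jig [ 34.1445 -89.5705] r 134.4400697591679 q -0.0008264838151053056 force jig 0.5197431351172901 5.543512477125993 3.569144947950286 0.14928851319618158 34.20758128166199 10.0 [-0.4572  0.7681  1.5025  0.0036  0.8708 -2.3687]
[[-0.9433 -0.332   0.0014]
 [-0.332   0.9433  0.0023]
 [-0.0021  0.0017 -1.    ]]
tool steps mm
 [[16.5492  5.8044]
 [15.6571  7.9008]
 [14.5008  9.8638]
 [13.0998 11.6604]
 [11.4777 13.2602]
 [ 9.6619 14.6362]
 [ 7.683  15.7652]
 [ 5.5745 16.6281]
 [ 3.3719 17.2104]
 [ 1.1123 17.5023]]
```

Emit:
drive_tool([
  [0.0165,0.0058,0,0,0,0,-1],
  [0.0157,0.0079,0,0,0,0,-1],
  [0.0145,0.0099,0,0,0,0,-1],
  [0.0131,0.0117,0,0,0,0,-1],
  [0.0115,0.0133,0,0,0,0,-1],
  [0,0,0,0,0,0,-1],
  [0,0,0,0,0,0,-1],
])

```text
t: 10.7
tcp_pos: [0.5371, -0.1625, 0.0748]
tool_rot: [-0.169, 0.986, -0.003, 0.002]
force: [-0.0, -7.3, -1.5]
finger_gap: 0.144
gripper_force: 35.0
```

```bash
python3 a.py | head -4
```

```text
jig [-37.3141 -46.1323] r 137.60482174563043 q 0.6236646354323838 force jig -2.4718777227810724 -6.91159424234319 -1.5095633741656869 0.1435830759190565 35.02297818660736 10.7 [-0.4918  0.6918  1.7289 -0.0036  0.7128 -2.4   ]
[[-0.9427 -0.3336  0.006 ]
 [-0.3337  0.9427 -0.0059]
 [-0.0037 -0.0076 -1.    ]]
```

Emit:
drive_tool([
  [0.0097,0.0146,0,0,0,0,-1],
  [0.0077,0.0158,0,0,0,0,-1],
  [0.0056,0.0166,0,0,0,0,-1],
  [0.0034,0.0172,0,0,0,0,-1],
  [0.001,0.014,0,0,0,0,-1],
  [0,0,0,0,0,0,-1],
  [0,0,0,0,0,0,-1],
])

```text
t: 11.4
tcp_pos: [0.4818, -0.0962, 0.0745]
tool_rot: [-0.17, 0.985, -0.001, -0.001]
force: [-8.2, -7.6, 8.0]
finger_gap: 0.151
gripper_force: 36.0
```

```bash
python3 a.py | head -4
```

```text
jig [-67.5994  34.7431] r 137.69976378343878 q 1.2618141085810741 force jig -10.20177266846647 -4.466990195732332 8.019889700681555 0.15088108068925124 35.99023640155792 11.4 [-0.4232  0.6423  1.9    -0.0055  0.5999 -2.3318]
[[-0.942  -0.3357 -0.0018]
 [-0.3357  0.942  -0.0026]
 [ 0.0026 -0.0019 -1.    ]]
```

Emit:
drive_tool([
  [-0.001,0.003,0,0,0,0,-1],
  [-0.001,0.003,0,0,0,0,-1],
  [0,0,0,0,0,0,-1],
  [0,0,0,0,0,0,-1],
])

```text
t: 11.8
tcp_pos: [0.4799, -0.0903, 0.0745]
tool_rot: [-0.17, 0.985, -0.001, -0.003]
force: [-12.6, -10.2, 11.0]
finger_gap: 0.147
gripper_force: 36.3
```

```bash
python3 a.py | head -1
```

```text
jig [-67.448   40.9648] r 137.45143182348744 q 1.3070194983589043 force jig -15.240622892885698 -5.452265935562903 10.988501546648015 0.14709465082824716 36.29268229007721 11.8 [-0.4127  0.6412  1.9047 -0.0079  0.6002 -2.3195]
```

Emit:
drive_tool([
  [-0.001,0.002,-0.0005,0,0,0,-1],
  [-0.001,0.001,-0.0005,0,0,0,-1],
  [0,0,0,0,0,0,-1],
  [0,0,0,0,0,0,-1],
])

```text
t: 12.2
tcp_pos: [0.4797, -0.0894, 0.0746]
tool_rot: [-0.171, 0.985, -0.002, -0.005]
force: [-16.6, -23.7, 2.7]
finger_gap: 0.147
gripper_force: 35.7
```

```bash
python3 a.py | head -1; sed -i 's/^m=sel.*//' k.py; python3 k.py w8
```

```text
jig [-67.2794  41.9053] r 137.2926654466711 q 1.3138779662512943 force jig -23.47845177045476 -16.867019629146796 2.668753058003636 0.1467879998709678 35.68966180086136 12.2 [-0.4087  0.6411  1.9039 -0.0147  0.6023 -2.3119]Traceback (most recent call last):
  File "k.py", line 7, in <module>
    m=big(sel(J,(-50,5),(45,105),(59,70))); print("stub top",m.sum(),rect(J[m]/1000),np.median(J[m][:,2]))
  File "h.py", line 27, in big
    n,l,st,_=cv2.connectedComponentsWithStats(m.astype(np.uint8)); return l==1+np.argmax(st[1:,4])
                                                                               ~~~~~~~~~^^^^^^^^^^
    return _wrapfunc(a, 'argmax', axis=axis, out=out, **kwds)
    return bound(*args, **kwds)
ValueError: attempt to get argmax of an empty sequence
```

View pics/w8.png

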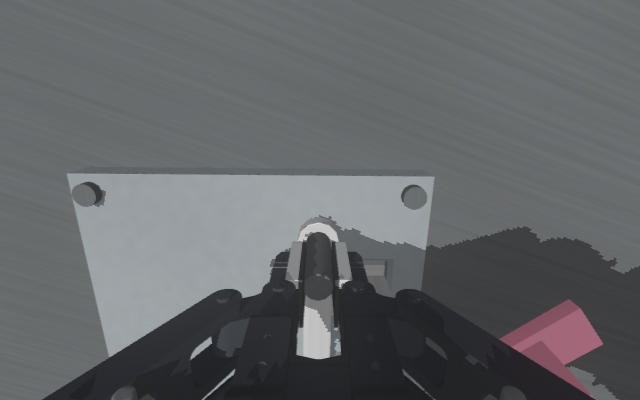

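The pin at (318,270) is held between the pads and the bar lies straight along the jig's x axis. The force rose from 5 N to 17 N, so the arm is at its stop. I'll check the bracket from the fixed cameras before handing in.

Run:
```python
from h import *
a=np.radians(19.3); ex=np.array([np.cos(a),np.sin(a)]); ey=np.array([-ex[1],ex[0]]); pk=np.array([470.5,-229.8])
im=[]
for n in("scene","side"):
    s=manip.snapshot(n); s["T"]=s["extrinsics"]; P=cloud(s)
    J=np.stack([(P[...,:2]*1000)@ex-pk[0]-20,(P[...,:2]*1000)@ey-pk[1]+55,P[...,2]*1000],-1)
    m=sel(J,(-45,8),(52,95),(57,72)); print(n,m.sum(), rect(J[m]/1000) if m.sum()>5 else "", np.median(J[m],0) if m.sum() else "")
    u,v=map(int,proj(s,s["T"],P[m].mean(0) if m.sum() else [.52,-.06,.03])); im.append(cv2.resize(s["image"][v-45:v+45,u-45:u+45],(400,400),interpolation=2))
cv2.imwrite("pics/end.png",np.hstack(im)[:,:,::-1]); print(manip.sense()["force"],manip.sense()["t"])
```

```text
scene 47 (array([-18.5,  74.4]), array([30.6, 27.3]), 86.0) [-18.08181823  71.01951879  61.48738714]
side 57 (array([-23.4,  73.2]), array([28.6, 24.9]), 88.7) [-22.88730073  80.44663001  63.48411352]
[-16.73782469 -23.67599184   3.77137428] 12.35
```

View pics/end.png

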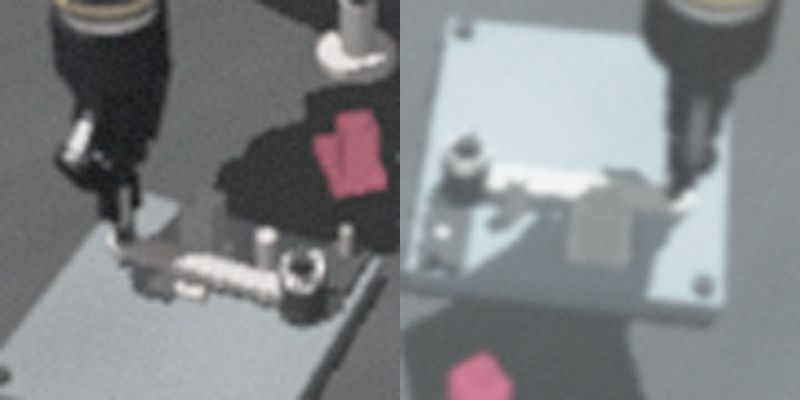

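The crops show the bracket upright in the pocket, with the stub at (205,225) on the left and (600,230) on the right. The bar lies across the foot against the stop pin, and the gripper holds only the handle pin. Handing in.

```bash
python3 -c "
from station import manip; print(manip.sign_off())"
```

```text
the job is handed in; nothing more can be done
None
```

The job is handed in (the hand-in returned no verdict): the bracket is flush in the pocket with its stub on the jig's +y side and released, and the gripper is still holding the spring arm at its stop by the handle pin.

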